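# Set the tray seeder's seed-rate lever by clicks and lock it

### The job

Set the bench seeder for the next seed lot: push its sprung thumb lever all the way back to the stop end of its scale and let go, so that it rests in the zero notch. Then bring it forward to the third notch, one click at a time, letting go after every click so that the lever rests free in each notch for a moment. Only then slide the lock knob fully home towards the lever; push both gently (the lever never harder than 15 N, the lock never harder than 20 N), and leave the other things where they are.

Things in the scene. Friction and masses are not known exactly. Their poses are not given: they have to be found in the camera images.
- seeder: Green fixed box; x -80..120, y -210..210 mm, deck 60 mm high. Origin: on its underside; x away from robot, y left, z up. Steel hopper on the deck: x 30..140, y -190..-30, top 140 mm above table. Thumb lever pivot at x 30, y 0; lock on the left (+y); a jar stands on the right (-y). A small steel block on the deck marks the zero (-y) end of the lever's scale.
- lever_tip (a point): Centre of the top of the lever's upright post: a free-spinning black sleeve, diameter 14 mm, from 18 to 51 mm above the deck. It travels on an arc of 80 mm radius in front of (-x of) the pivot. It rests in one of seven notches 0.1 rad (8 mm of arc) apart: 0 at the -y stop end, 3 straight in front of the pivot, 6 at the +y stop end. Starts in notch 4, 5 or 6.
- lock (a joint): Lock slide: black knob on a steel track at the seeder's left, 24 mm (x) by 16 mm (y) by 34 mm high. Value in m: 0 = drawn back (left, +y), 0.030 = fully home (towards the lever, -y), where it meets a hard stop. Rubs with about 3 N. Starts between 0 and 8 mm.
- lock_top (a point): Centre of the top of the lock knob, 44 mm above the deck (the knob's foot is 10 mm above the deck).
- lever: Flat aluminium arm with the post; origin on the pivot, 13 mm above deck; post 80 mm along its -x. The arm is sprung (0.42 N/mm at the post) against a hidden drum that holds the notches. At a push of 3 to 10 N (varies by episode) the drum jumps a notch and the push drops 2 to 3 N: one click; 8 mm more makes another. Let go, the post springs to the drum's notch. At the end stops the push only grows.
- seed_jar: Small glass seed jar with metal lid standing on the seeder's deck, 50 mm in diameter, 53 mm high; origin under its centre. Leave alone.
- pot: Terracotta pot, 70 mm across, 65 mm high; origin under its centre. Leave alone.
- dibber: Wooden-handled steel dibber about 200 mm long, lying on the table; leave alone.
- lid_ring: Brass jar ring, 76 mm across, 12 mm high, lying on the table; leave alone.
- mark0 (a point): Point on the deck under the post's centre when the lever rests free in notch 0 (the zero notch, at the -y stop end of the scale, farthest from the lock), 2 mm above the deck; a black engraved line on the aluminium scale plate lies 12 to 26 mm outside it, on the same radius.
- mark1 (a point): Point on the deck under the post's centre when the lever rests free in notch 1 (first click from zero), 2 mm above the deck; a black engraved line on the aluminium scale plate lies 12 to 26 mm outside it, on the same radius.
- mark2 (a point): Point on the deck under the post's centre when the lever rests free in notch 2 (second click from zero), 2 mm above the deck; a black engraved line on the aluminium scale plate lies 12 to 26 mm outside it, on the same radius.
- mark3 (a point): Point on the deck under the post's centre when the lever rests free in notch 3 (third click from zero, straight in front of the pivot), 2 mm above the deck; a black engraved line on the aluminium scale plate lies 12 to 26 mm outside it, on the same radius.

How it is judged:
By the outcome, as a careful person would: the job done as asked, in the order asked, and still so for the second after the job is handed in, with the robot touching nothing.
It also fails if it takes over 72 s, if anything falls off the work surface, if the arm or the gripper's body presses on something with over 40 N, if the wrist force passes 120 N, or if a joint passes its speed limit or range.

### The arm

A 7-joint arm with a two-finger parallel gripper is mounted at the origin on the work surface. World frame = base frame: x ahead of the robot, y to its left, z up, the work surface at z = 0. Lengths are in m, angles in rad, forces in N, time in s.
With the tool pointing down it reaches from about 0.4 to 0.9 m from the base axis. Payload 5.6 kg.
Tool frame: the origin (TCP) lies midway between the tips of the shut fingers; the grasp point (between the pads) lies 19 mm behind it; z points along the fingers, y is the line along which they close (so a half turn about z gives the same grasp; the last joint's range is limited). The gripper opens to 92 mm and grips with 3 to 60 N. Pads are 20 mm wide; open, the fingers measure 128 mm over their backs; the gripper's body (75 mm by 189 mm) begins 69 mm behind the grasp point.
Start: joints at [-1.258, 0.468, -0.012, 1.603, 0.006, 1.071, -0.056], TCP at [0.226, 0.609, 0.215] pointing down, gripper open.
Joint ranges: [-2.53, 2.53], [-0.31, 2.02], [-1.57, 1.55], [0.28, 2.44], [-1.29, 4.43], [0.15, 1.84], [-2.92, 2.92]. Speed limits (rad/s): [2.57, 2.57, 3.14, 3.14, 3.14, 3.14, 3.14].

### API

Orientations are given as a 3x3 rotation matrix whose columns are the frame's x, y, z axes.
In Python, from station import env, effector, solver, viewer, workorder, search_frame, tip_of gives the robot as it stands. Calls block until the motion is done:
- env.reach(position, orientation): joint-space move of the TCP to a pose.
- env.movel(position, frame=None, rate=0.15): straight line of the TCP; frame=None keeps the orientation; rate is the mean speed in m/s.
- env.goto_joints(angles): joint-space move.
- effector.release() and effector.grasp(squeeze=None): open the fingers fully, or close them until they stop; squeeze is the grip in N (None keeps the last).
- env.pause(seconds).
- solver.inverse_kinematics(position, orientation): joint angles nearest the present ones, or None.
- env.sense(): the state.
- viewer.read_camera(name): name is "scene" or "top" or "wrist"; returns (picture, depth): 384x512x3 uint8, red, green, blue; 384x512 float32, m along the optical axis (not along the pixel's ray), 0 where there is no reading.
- viewer.camera_info(name): a dict with "intrinsics" (3x3 intrinsics, pixels), "eye" and "rotation" of the camera in the world; the wrist camera has in their place "T_tool_cam" (4x4, takes a point from camera to tool coordinates, whose origin is the TCP and whose axes are the flange's). Camera axes: x right, y up, looking along -z (the intrinsics and any distortion apply to the point x, -y, -z); pixel columns grow to the right and rows downward; lengths in m; the calibration is good to about 2 mm. A picture is of the moment at which its call begins: read the wrist's pose just before it. camera_info takes no time and is no camera call.
A pose or a line that the arm cannot do raises env.PlanningError and nothing moves.
- workorder.finish_job(): hands the job in; it is judged then, once.
Trained networks look in the newest picture that a camera, given by its name, has taken for a name from the list of things; names that differ only in an ending like _2 or _b are one class to them, and where a whole thing is asked for, a point or a joint stands for the part that bears it (a point fixed in the world has none). Each returns a list of dicts, best first, with "score" (0 to 1); they miss things now and then, are a little off and sometimes report something else, mostly with a low value. They report only what shows in the picture. A call takes as long as a camera call.
- search_frame(camera, name): "at" ([x, y, z] in m, in world coordinates, good to about 4 mm: the middle of the surface that is visible of it).
- tip_of(camera, name): "at" ([x, y, z] in m, in world coordinates, good to about 4 mm: a listed point, or the origin of a listed thing).
The state is a dict: "t": time; "joint_positions": joint angles; "joint_velocities": joint speeds; "tau": joint torques, N m; "ee_pos": TCP position; "tcp_rot": TCP orientation; "wrist_force": force on the tool from outside, world axes, zero at the start; "moment": the same for the moment, N m; "gripper_width": finger opening in m; "grasp_force": force on a finger pad.
Only numpy, scipy, OpenCV 4.12 (cv2) and the standard library are available. Lean on these libraries where they do the work, as an engineer would, in place of code of your own. Each camera call takes 0.05 s, during which the arm holds its last target. There are 200 camera calls.

## Working session

There is one attempt and no reset: what is moved stays moved. The work goes in short steps, each a Python script; the robot and the scene stay as the last script left them, time stands still between calls to the robot, and variables do not carry over. Pictures are saved under pics/ and viewed, at most 10 in all, crops included, and the job is handed in when it is done.

```bash
ls; mkdir -p pics
python3 - <<'E'
from station import *
import cv2,numpy as np
ims=[]
for c in ("scene","top"):
    p,d=viewer.read_camera(c); ims.append(p)
    i=viewer.camera_info(c); print(c,np.round(i["eye"],3),i["intrinsics"][0],np.round(i["rotation"],3).tolist(), [k for k in i])
    for n in ("seeder","lever_tip","lock_top","lever","seed_jar","pot","dibber","lid_ring","mark0","mark3"):
        r=tip_of(c,n)[:2]; print(n,[(np.round(x["at"],4).tolist(),round(x["score"],2)) for x in r])
cv2.imwrite("pics/a.png",cv2.cvtColor(cv2.resize(np.hstack(ims),(800,300)),4))
cv2.imwrite("pics/top.png",cv2.cvtColor(cv2.resize(ims[1],(800,600)),4))
s=env.sense();print(s)
E
```

```text
pics
scene [ 1.325 -0.311  0.811] [469.97514825   0.         254.97351722] [[0.366, -0.589, 0.721], [0.931, 0.232, -0.283], [-0.001, 0.774, 0.633]] ['intrinsics', 'eye', 'rotation']
seeder [([0.5773, 0.0191, -0.0011], 0.59)]
lever_tip [([0.5289, 0.0356, 0.1024], 0.57), ([0.6098, 0.015, 0.0593], 0.35)]
lock_top [([0.5288, 0.0343, 0.0993], 0.68), ([0.555, 0.1983, 0.1075], 0.53)]
lever [([0.6085, 0.0177, 0.0564], 0.54)]
seed_jar [([0.5446, -0.1489, 0.0578], 0.56)]
pot [([0.344, -0.3266, 0.0025], 0.57), ([0.6073, 0.0155, 0.0601], 0.47)]
dibber [([0.3359, 0.3466, -0.0007], 0.6)]
lid_ring [([0.3455, -0.1829, -0.0009], 0.75)]
mark0 [([0.5273, 0.0185, 0.0614], 0.96), ([0.5318, 0.0019, 0.0622], 0.75)]
mark3 [([0.5273, 0.0185, 0.0614], 0.96), ([0.5318, 0.0019, 0.0622], 0.75)]
top [ 0.435 -0.     1.169] [441.33390707   0.         257.01845399] [[0.029, 0.998, -0.054], [-1.0, 0.03, 0.008], [0.01, 0.054, 0.998]] ['intrinsics', 'eye', 'rotation']
seeder [([0.5758, 0.0132, 0.0014], 0.97)]
lever_tip [([0.5308, 0.0334, 0.0972], 0.5)]
lock_top [([0.5517, 0.1945, 0.1074], 0.6), ([0.342, -0.1816, -0.0],
[... 599 characters left out ...]
ay([ 5.44386713e-04,  2.65449925e-03, -2.77057390e-05, -5.13450126e-04,
       -3.37900528e-04,  6.60498209e-04,  1.86296939e-03]), 'tau': array([-7.66244284e-04, -5.20414817e+01, -1.26629986e-02, -2.44063962e+01,
       -5.66104101e-02,  1.12317564e-02,  4.05259630e-05]), 'ee_pos': array([0.226406  , 0.60926572, 0.21456164]), 'tcp_rot': array([[-9.37365621e-01,  3.48347086e-01, -7.31501670e-06],
       [ 3.48347086e-01,  9.37365619e-01, -6.28391755e-05],
       [-1.50329985e-05, -6.14514475e-05, -9.99999998e-01]]), 'wrist_force': array([ 0.35994756,  0.35483863, -0.84653912]), 'moment': array([-0.03088505, -0.02450604,  0.03027157]), 'grasp_force': 0.0, 'gripper_width': 0.09201578231263605}
```

View pics/a.png

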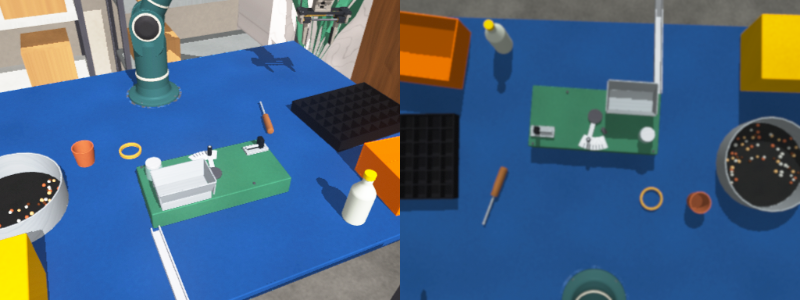

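View pics/top.png

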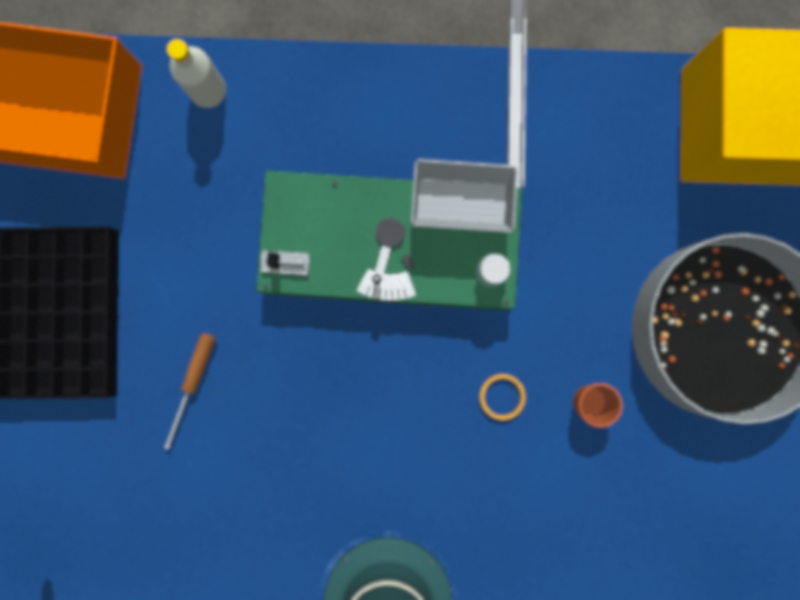

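The top view shows the seeder upright with a slight yaw. The lever post is at (377,283), left of scale centre, the lock knob at (273,261), the jar at (494,268) and the zero block at (407,262). Next I'll close the fingers and look with the wrist camera from above the lever.

```bash
cat > h.py <<'E'
from station import *
import cv2,numpy as np
def R(yaw): # tool x = seeder y, tool y = seeder x, z down
    c,s=np.cos(yaw),np.sin(yaw)
    return np.array([[-s,c,0],[c,s,0],[0,0,-1.]])
def wcam():
    s=env.sense(); p,d=viewer.read_camera("wrist"); i=viewer.camera_info("wrist")
    T=np.eye(4);T[:3,:3]=s["tcp_rot"];T[:3,3]=s["ee_pos"]
    return p,d,T@np.array(i["T_tool_cam"]),np.array(i["intrinsics"])
def xyz(u,v,z,M,K): # pixel -> world on plane of height z
    r=M[:3,:3]@np.array([(u-K[0,2])/K[0,0],-(v-K[1,2])/K[1,1],-1])
    return M[:3,3]+r*(z-M[2,3])/r[2]
E
python3 - <<'E'
from h import *
print(np.round(viewer.camera_info("wrist")["T_tool_cam"],3), [k for k in viewer.camera_info("wrist")])
effector.grasp(10)
for j,(pos) in enumerate([(0.50,0.06,0.30),(0.50,0.15,0.28)]):
    (env.reach if j==0 else env.movel)(np.array(pos),R(-0.03))
    p,d,M,K=wcam(); print(env.sense()["t"],np.round(M[:3,3],3))
    np.savez(f"w{j}.npz",p=p,d=d,M=M,K=K)
    cv2.imwrite(f"pics/w{j}.png",cv2.cvtColor(p,4))
    for n in ("seeder","lever_tip","lock_top","lever","seed_jar","mark0","mark1","mark2","mark3"):
        r=tip_of("wrist",n)[:3]; print(n,[(np.round(x["at"],4).tolist(),round(x["score"],2)) for x in r])
print(env.sense()["joint_positions"],env.sense()["wrist_force"])
E
```

```text
[[-0.     0.968  0.252  0.069]
 [ 1.     0.    -0.    -0.001]
 [-0.     0.252 -0.968 -0.17 ]
 [ 0.     0.     0.     1.   ]] ['intrinsics', 'T_tool_cam']
4.7083 [0.503 0.13  0.47 ]
seeder [([0.5795, 0.0129, -0.0024], 0.71)]
lever_tip [([0.5316, 0.0315, 0.102], 0.83)]
lock_top [([0.5522, 0.1998, 0.104], 0.91)]
lever []
seed_jar []
mark0 [([0.5307, 0.0087, 0.0633], 0.89), ([0.5276, 0.0009, 0.0599], 0.88), ([0.528, 0.0178, 0.0639], 0.86)]
mark1 [([0.5307, 0.0087, 0.0633], 0.89), ([0.5276, 0.0009, 0.0599], 0.88), ([0.528, 0.0178, 0.0639], 0.86)]
mark2 [([0.5307, 0.0087, 0.0633], 0.89), ([0.5276, 0.0009, 0.0599], 0.88), ([0.528, 0.0178, 0.0639], 0.86)]
mark3 [([0.5307, 0.0087, 0.0633], 0.89), ([0.5276, 0.0009, 0.0599], 0.88), ([0.528, 0.0178, 0.0639], 0.86)]
5.975 [0.503 0.218 0.45 ]
seeder [([0.581, 0.0105, -0.0023], 0.68)]
lever_tip [([0.5339, 0.0336, 0.1021], 0.49)]
lock_top [([0.5504, 0.1955, 0.1055], 0.92)]
lever []
seed_jar []
mark0 []
mark1 []
mark2 []
mark3 []
[-0.79689868  0.18577073  0.50840756  1.86613786 -0.10037034  1.11465852
 -0.28182323] [-0.0337907   0.9332545   0.33289834]
```

View pics/w0.png

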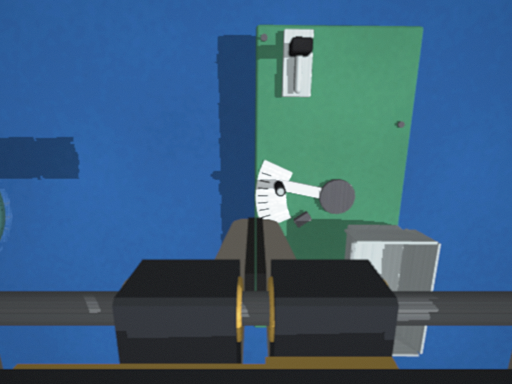

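View pics/w1.png

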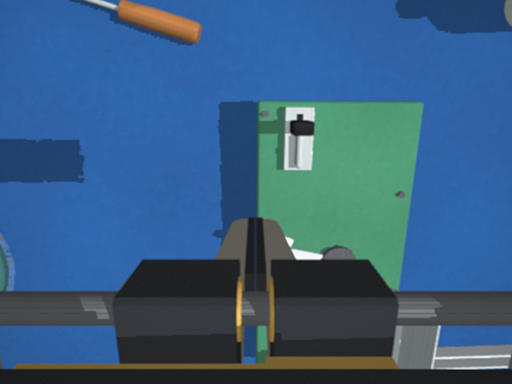

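The wrist views show the seeder edges parallel to the tool, so the yaw is about -0.03. The post top is at (280,188), near notch 5, the knob at (301,46) and the pivot disc at (337,196). I'll go down on the +y side of the post and start pushing in small steps while logging force.

```bash
cat >> h.py <<'E'
PIV=np.array([0.607,0.0165]); YAW=-0.03; Z=0.087; OFF=0.017
def x_of(yp): return PIV[0]-np.sqrt(0.08**2-min(abs(yp-PIV[1]),0.06)**2)
def fy(): return env.sense()["wrist_force"][1]
def step_to(y,side,rate=0.03): # y of tcp, side=+1: tool on +y side of the post
    env.movel(np.array([x_of(y-side*OFF),y,Z]),rate=rate)
E
python3 - <<'E'
from h import *
env.movel(np.array([0.531,0.063,0.2]),R(YAW),rate=0.2)
env.movel(np.array([0.531,0.063,Z]),rate=0.1)
env.pause(0.2); b=np.mean([fy() for _ in range(3)]); print("base",b,env.sense()["t"])
y=0.063
while y>0.034:
    y-=0.001; step_to(y,1); s=env.sense(); f=s["wrist_force"]
    print(round(s["t"],2),round(y,4),np.round(s["ee_pos"],4),np.round(f-[0,b,0],2))
    if abs(f[1]-b)>11: break
E
```

```text
base 0.24453714284381003 8.6667
8.92 0.062 [0.5324 0.0619 0.0871] [-0.42 -0.79  0.06]
9.17 0.061 [0.5318 0.0609 0.087 ] [-0.16 -0.42  0.21]
9.42 0.06 [0.5315 0.0599 0.087 ] [-0.15 -0.39  0.07]
9.67 0.059 [0.5311 0.0589 0.087 ] [ 0.63 -0.54  0.21]
9.92 0.058 [0.5308 0.0579 0.087 ] [-0.04 -0.08  0.46]
10.17 0.057 [0.5305 0.0569 0.087 ] [ 0.08 -0.69 -0.16]
10.42 0.056 [0.5302 0.0559 0.087 ] [-0.6   0.11  0.86]
10.67 0.055 [0.5299 0.0549 0.087 ] [-0.17  0.51  0.23]
10.92 0.054 [0.5297 0.0539 0.087 ] [-0.61 -0.93 -0.25]
11.17 0.053 [0.5294 0.0529 0.087 ] [-0.55  0.15 -0.62]
11.42 0.052 [0.5292 0.0519 0.087 ] [-0.42 -0.38 -1.07]
11.67 0.051 [0.5289 0.0509 0.087 ] [ 0.07 -0.82 -0.56]
11.92 0.05 [0.5287 0.0499 0.087 ] [ 0.78  0.12 -0.42]
12.17 0.049 [0.5285 0.049  0.087 ] [-0.24 -0.14  0.32]
12.42 0.048 [0.5283 0.0481 0.087 ] [-0.28 -0.21 -0.61]
12.67 0.047 [0.5281 0.0471 0.087 ] [ 0.3   1.23 -0.11]
12.92 0.046 [0.528  0.0461 0.087 ] [-0.18  1.87 -0.68]
13.17 0.045 [0.5278 0.0451 0.087 ] [ 0.27  1.1  -0.02]
13.42 0.044 [0.5277 0.0441 0.087 ] [0.04 2.5  0.03]
13.67 0.043 [0.5276 0.0431 0.087 ] [0.2  2.84 0.02]
13.92 0.042 [0.5275 0.0421 0.087 ] [ 0.41  2.32 -0.22]
14.17 0.041 [0.5273 0.0411 0.087 ] [ 0.46  2.45 -0.86]
14.42 0.04 [0.5272 0.0401 0.087 ] [-0.19  3.63 -0.61]
14.67 0.039 [0.5272 0.0391 0.087 ] [0.17 3.74 0.6 ]
14.92 0.038 [0.5271 0.0381 0.087 ] [-0.92  4.4   0.18]
15.17 0.037 [0.5271 0.0372 0.087 ] [ 0.07  5.46 -0.04]
15.42 0.036 [0.5271 0.0358 0.087 ] [-0.4   1.84  0.41]
15.67 0.035 [0.527  0.0345 0.087 ] [-0.13  2.45  1.36]
15.92 0.034 [0.527  0.0339 0.087 ] [-0.48  4.37 -0.29]
```

```bash
cat > push.py <<'E'
from h import *
w=np.load("w0.npz");d=w["d"];M=w["M"];K=w["K"]
def pt(u,v):
    z=d[v,u]; return np.round(M[:3,:3]@(z*np.array([(u-K[0,2])/K[0,0],-(v-K[1,2])/K[1,1],-1]))+M[:3,3],3)
for q in [(303,217),(298,217),(308,216),(330,150),(337,196),(280,188),(301,46)]: print(q,pt(*q))
zb=min(d[212:224,294:312].ravel()); print("block min depth",zb)
y=0.034;b=0.0
while y>-0.020:
    y-=0.002; x=min(x_of(y-OFF),0.536); env.movel(np.array([x,y,Z]),rate=0.03)
    s=env.sense(); f=s["wrist_force"]
    print(round(s["t"],2),round(y,4),np.round(s["ee_pos"][:2],4),np.round(f,2))
    if abs(f[1])>9: break
E
python3 push.py
```

```text
(303, 217) [ 0.563 -0.013  0.071]
(298, 217) [ 0.557 -0.014  0.068]
(308, 216) [ 0.57  -0.012  0.07 ]
(330, 150) [0.599 0.074 0.06 ]
(337, 196) [0.608 0.014 0.07 ]
(280, 188) [0.53  0.035 0.101]
(301, 46) [0.554 0.192 0.105]
block min depth 0.0
16.17 0.032 [0.527  0.0321] [0.66 3.77 0.82]
16.42 0.03 [0.5271 0.0302] [-0.4   5.07 -0.32]
16.67 0.028 [0.5272 0.0281] [0.21 4.09 0.29]
16.92 0.026 [0.5274 0.0255] [-0.72  2.29 -0.41]
17.17 0.024 [0.5276 0.024 ] [1.38 4.76 0.11]
17.42 0.022 [0.5279 0.0222] [ 0.21  4.65 -0.14]
17.67 0.02 [0.5282 0.0201] [1.71 3.69 0.16]
17.92 0.018 [0.5285 0.0175] [0.02 3.95 0.07]
18.17 0.016 [0.5289 0.016 ] [0.12 4.6  0.34]
18.42 0.014 [0.5294 0.0142] [-0.56  4.31  0.87]
18.67 0.012 [0.53   0.0121] [-0.67  3.75  0.6 ]
18.92 0.01 [0.5306 0.0096] [-1.2   3.59 -0.22]
19.17 0.008 [0.5312 0.008 ] [ 0.27  5.29 -0.05]
19.42 0.006 [0.5319 0.0063] [0.13 5.6  0.16]
19.67 0.004 [0.5327 0.0043] [0.29 3.05 0.69]
19.92 0.002 [0.5335 0.0017] [ 0.32  4.65 -0.29]
20.17 -0.0 [5.343e-01 1.000e-04] [0.52 4.38 0.72]
20.42 -0.002 [ 0.5353 -0.0016] [0.01 6.16 0.26]
20.67 -0.004 [ 0.536  -0.0033] [-0.16  5.76  1.57]
20.92 -0.006 [ 0.536  -0.0049] [0.6  8.16 0.41]
21.17 -0.008 [ 0.536  -0.0065] [-0.04  6.9   0.79]
21.42 -0.01 [ 0.536 -0.008] [-0.19  8.07 -0.1 ]
21.67 -0.012 [ 0.536  -0.0095] [0.73 8.77 0.17]
21.92 -0.014 [ 0.5359 -0.0111] [0.09 9.63 0.5 ]
```

Five clicks, then the push rose to 9.6 N with no drop, so the lever is at the stop. I'll let go, cross over to the -y side and look.

Run:
```python
from h import *
env.movel(np.array([0.530,0.024,Z]),rate=0.06)
env.movel(np.array([0.530,0.024,0.135]),rate=0.15)
env.movel(np.array([0.529,-0.034,0.135]),rate=0.15)
p,d,M,K=wcam(); print(env.sense()["t"]); cv2.imwrite("pics/z0.png",cv2.cvtColor(p,4)); np.savez("z0.npz",p=p,d=d,M=M,K=K)
for n in ("lever_tip","lock_top"): print([(np.round(x["at"],4).tolist(),round(x["score"],2)) for x in tip_of("wrist",n)[:2]])
```

```text
23.7583
[([0.5325, -0.0087, 0.0985], 0.57)]
[]
```

View pics/z0.png

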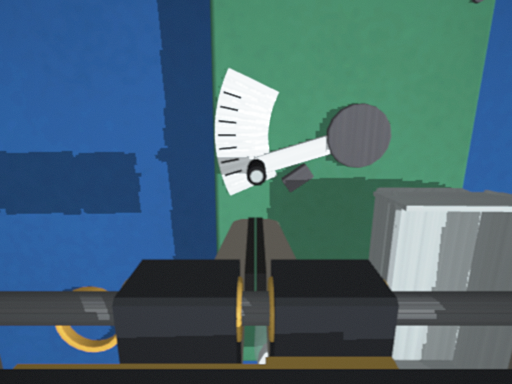

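The post at (257,173) sits in line with the last (zero) scale line, so the lever rests in notch 0. Now the first click forward.

```bash
cat > click.py <<'E'
from h import *
import sys
def F():
    v=[]
    for _ in range(4): v.append(fy()); env.pause(0.02)
    return np.mean(v)
def go(y,rate=0.04): env.movel(np.array([x_of(y+OFF),y,Z]),rate=rate)
def click(yc):  # yc: expected contact TCP y
    go(yc-0.004); b=F(); go(yc+0.007); y=yc+0.007; prev=[]; out=[]
    while y<yc+0.0175:
        f=F()-b; out.append((round(y,4),round(f,2)))
        if prev and max(prev)<-3.5 and f>min(prev)+1.4: break
        if f<-12: print("HIGH"); break
        prev.append(f); y+=0.001; go(y)
    else: print("NO CLICK SEEN")
    go(yc+0.001,0.06); env.pause(0.5)
    print("b",round(b,2),out,"free F",round(F()-b,2),"t",env.sense()["t"])
    return y
E
python3 - <<'E'
from click import *
env.movel(np.array([0.529,-0.034,Z]),rate=0.12)
click(-0.024)
p,d,M,K=wcam(); cv2.imwrite("pics/n1.png",cv2.cvtColor(p,4))
print([(np.round(x["at"],4).tolist(),round(x["score"],2)) for x in tip_of("wrist","lever_tip")[:2]])
E
```

```text
NO CLICK SEEN
b -0.26 [(-0.017, np.float64(-2.85)), (-0.016, np.float64(-3.25)), (-0.015, np.float64(-3.23)), (-0.014, np.float64(-3.98)), (-0.013, np.float64(-4.13)), (-0.012, np.float64(-4.77)), (-0.011, np.float64(-3.51)), (-0.01, np.float64(-2.61)), (-0.009, np.float64(-2.79)), (-0.008, np.float64(-3.06)), (-0.007, np.float64(-3.53))] free F 0.33 t 29.7167
[([0.5332, -0.0015, 0.0984], 0.91)]
```

View pics/n1.png

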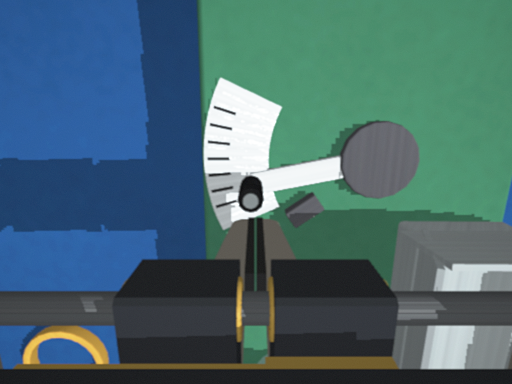

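One drop only, at y ≈ -0.0115. The post moved +7 mm and the free force is about 0, so it rests in notch 1. The drop test used max where it needed min. I'll fix that and do the second click.

```bash
sed -i 's/max(prev)<-3.5/min(prev)<-3.7/' click.py
python3 - <<'E'
from click import *
click(-0.0163)
wcam(); print([(np.round(x["at"],4).tolist(),round(x["score"],2)) for x in tip_of("wrist","lever_tip")[:2]])
E
```

```text
b -0.24 [(-0.0093, np.float64(-3.11)), (-0.0083, np.float64(-2.65)), (-0.0073, np.float64(-3.77)), (-0.0063, np.float64(-3.81)), (-0.0053, np.float64(-4.11)), (-0.0043, np.float64(-4.54)), (-0.0033, np.float64(-4.33)), (-0.0023, np.float64(-2.58))] free F 0.39 t 33.7833
[([0.5325, 0.0067, 0.101], 0.61)]
```

Run:
```python
from click import *
click(-0.0083)
env.movel(np.array([0.528,-0.02,Z]),rate=0.1)
p,d,M,K=wcam(); print([(np.round(x["at"],4).tolist(),round(x["score"],2)) for x in tip_of("wrist","lever_tip")[:2]])
cv2.imwrite("pics/n3.png",cv2.cvtColor(p,4))
```

```text
b -0.06 [(-0.0013, np.float64(-2.71)), (-0.0003, np.float64(-3.13)), (0.0007, np.float64(-3.46)), (0.0017, np.float64(-3.98)), (0.0027, np.float64(-4.71)), (0.0037, np.float64(-4.53)), (0.0047, np.float64(-4.84)), (0.0057, np.float64(-2.84))] free F 0.11 t 37.8417
[([0.5318, 0.015, 0.1011], 0.89)]
```

View pics/n3.png

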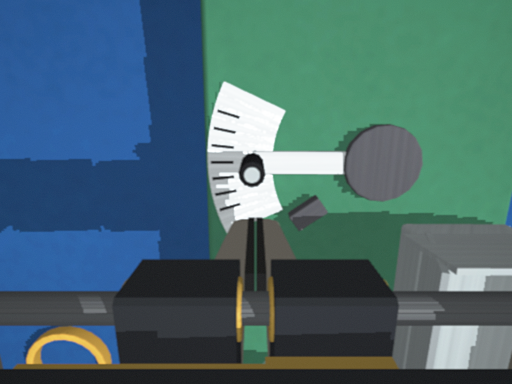

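The lever lies straight in front of the pivot with its post at (252,173). Three scale lines show on each side, so it rests in notch 3. Now the lock.

Run:
```python
from h import *
env.movel(np.array([0.528,-0.02,0.17]),rate=0.2)
env.movel(np.array([0.552,0.238,0.17]),rate=0.25)
env.movel(np.array([0.552,0.238,0.085]),rate=0.12)
env.pause(0.2); b=np.mean([fy() for _ in range(3)])
y=0.238
while y>0.165:
    y-=0.002 if y>0.196 else 0.001
    env.movel(np.array([0.552+0.03*(y-0.22),y,0.085]),rate=0.03); s=env.sense(); f=s["wrist_force"]
    print(round(s["t"],2),round(y,4),np.round(s["ee_pos"],4),np.round(f,1))
    if f[1]-b>10 or abs(f[0])>8 or abs(f[2])>8: break
```

```text
41.27 0.236 [0.5526 0.2358 0.0853] [ 0.  -0.8  0.2]
41.52 0.234 [0.5524 0.2338 0.085 ] [ 0.3  0.  -0.4]
41.77 0.232 [0.5524 0.2318 0.085 ] [-0.3 -0.2 -0.5]
42.02 0.23 [0.5523 0.2298 0.085 ] [0.5 0.  0.3]
42.27 0.228 [0.5522 0.2278 0.085 ] [-0.3 -0.4 -0.5]
42.52 0.226 [0.5522 0.2258 0.085 ] [-0.  -0.4  0.1]
42.77 0.224 [0.5521 0.2238 0.085 ] [-0.1 -0.8  0.1]
43.02 0.222 [0.5521 0.2218 0.085 ] [ 0.1 -0.   0.9]
43.27 0.22 [0.552  0.2198 0.085 ] [ 0.4 -0.7 -0.3]
43.52 0.218 [0.552  0.2178 0.085 ] [-1.   0.7 -0.4]
43.77 0.216 [0.5519 0.2158 0.085 ] [-0.2 -0.8 -0.1]
44.02 0.214 [0.5518 0.214  0.085 ] [ 0.3 -0.4 -0.2]
44.27 0.212 [0.5517 0.2127 0.085 ] [ 0.8  3.3 -0.9]
44.52 0.21 [0.5516 0.2101 0.085 ] [0.2 1.9 0.5]
44.77 0.208 [0.5515 0.2078 0.085 ] [-0.5  3.3  0.3]
45.02 0.206 [0.5515 0.2057 0.085 ] [-0.6  2.5  0.4]
45.27 0.204 [0.5514 0.2037 0.085 ] [0.6 2.7 0.3]
45.52 0.202 [0.5514 0.2017 0.085 ] [-1.6  2.   1.5]
45.77 0.2 [0.5513 0.1997 0.085 ] [0.1 2.3 1.4]
46.02 0.198 [0.5513 0.1977 0.085 ] [-1.1  3.1  1.6]
46.27 0.196 [0.5512 0.1957 0.085 ] [-2.   2.6  0.2]
46.52 0.195 [0.5512 0.1948 0.085 ] [-1.   2.5  0.9]
46.77 0.194 [0.5512 0.1939 0.085 ] [-2.1  2.4  1.6]
47.02 0.193 [0.5511 0.1929 0.085 ] [-2.5  2.   1. ]
47.27 0.192 [0.5511 0.1918 0.085 ] [-1.9  3.   1.1]
47.52 0.191 [0.5511 0.1908 0.085 ] [-2.4  2.7  0.7]
47.77 0.19 [0.551  0.1898 0.0849] [-2.5  2.5  1.4]
48.02 0.189 [0.551  0.1888 0.085 ] [-2.7  3.7  0.5]
48.27 0.188 [0.551  0.1878 0.085 ] [-2.1  3.   0.4]
48.52 0.187 [0.551  0.1871 0.085 ] [-1.9  3.8  0.2]
48.77 0.186 [0.551 0.187 0.085] [-1.2  5.3  0.6]
49.02 0.185 [0.551  0.1869 0.085 ] [-1.7  7.4 -0.8]
49.27 0.184 [0.5509 0.1869 0.0851] [-1.   9.3 -0.9]
49.52 0.183 [0.5509 0.1868 0.0851] [-1.9 11.2 -1.3]
```

Hard stop after about 26.5 mm of travel, peaking near 11 N. I'll retreat and check.

Run:
```python
from h import *
env.movel(np.array([0.552,0.225,0.085]),rate=0.06)
env.movel(np.array([0.552,0.225,0.2]),rate=0.2)
env.movel(np.array([0.42,0.20,0.35]),rate=0.25); env.pause(0.5)
p,d=viewer.read_camera("top")
print([[(np.round(x["at"],4).tolist(),round(x["score"],2)) for x in tip_of("top",n)[:1]] for n in ("lever_tip","lock_top","seed_jar")],env.sense()["t"])
cv2.imwrite("pics/end.png",cv2.cvtColor(cv2.resize(p[90:220,130:370],None,fx=3,fy=3),4))
```

```text
[[([0.5276, 0.019, 0.1011], 0.47)], [([0.5502, 0.1671, 0.1067], 0.64)], [([0.5468, -0.1553, 0.061], 0.62)]] 52.7583
```

View pics/end.png

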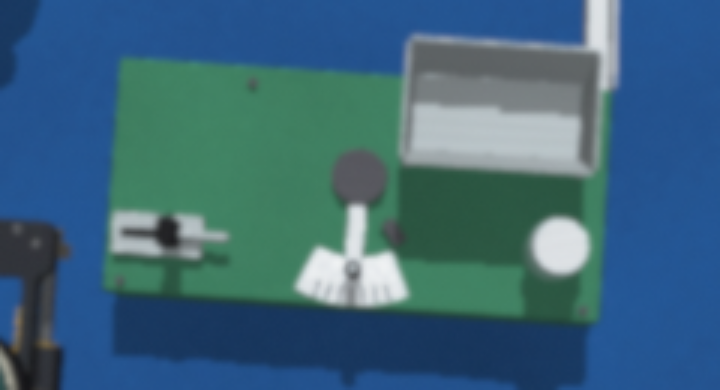

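The lever is at the middle of the scale with its post at (352,268). The knob has moved in to (168,232), the jar stands where it was, and the gripper is clear.

```bash
python3 -c "
from station import *
print(workorder.finish_job())"
```

```text
the job is handed in; nothing more can be done
None
```

The job is handed in at about 53 s: the lever went to the zero notch, then came forward one click at a time to notch 3, released after each, and the lock was then pushed to its hard stop (peak pushes about 10 N on the lever and 11 N on the lock); the jar was unmoved in the last picture, and the pot, dibber and ring were never approached.

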